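Pack the yellow field radio kit into the carry case

TASK

Pack the yellow radio kit into the open case: lay the yellow-banded battery flat in the green lower tray, then stack the loose green upper tray over it so that its corner pins drop fully into the sockets, and after that lay the yellow hex key set flat in the upper tray. Lay the yellow radio face up and flat in the foam bay beside the trays, at whatever point in the job suits you. Leave the red radio, red-banded battery and red hex key set where they are.

Things in the scene. Friction and masses are not known exactly. Their poses are not given: they have to be found in the camera images.
- case: Open aluminium case, fixed, 195 x 293 mm (x, y), walls 45 mm high, twin latches on its -x side; lid, 22 mm high, lies flat beyond its +x side. Inside, side by side along y, lie the green lower tray and the dark foam radio bay, either one on the left. Origin: centre of the case's underside (without lid), z up. Place varies; turned up to 0.12 rad.
- lower_tray: Green lower tray fixed in one half of the case, 180 x 135 mm (x, y), walls 26 mm high. Corner posts with white tops, 24 mm square, 36 mm high, at x = +-76, y = +-55.5 mm, each with a 14 mm square socket 12 mm deep in its top. Between posts: 128 mm in x, 87 in y; walls 129 mm apart in y. Origin: centre of its underside, floor at z = 4 mm; x along the long side, z up.
- radio_bay: Dark grey foam bay fixed in the other half of the case, with one pocket 172 x 106 mm (x, y); the foam rises 22 mm above the pocket's floor. Origin: centre of its underside (4 mm above the table), pocket floor at z = 6 mm; x along the long side, z up.
- upper_tray: Loose green tray, 174 x 127 mm, on 4 steel corner pins (8 mm thick, 10 long, at x +-76, y +-55.5 mm). Floor at z = 14 mm, walls to 32. Black carrying bar in the middle, 12 (x) x 60 (y) mm, top at 50, to grip across x; rib under it, 6 mm thick, top at 24. Space each side: 78 x 121 mm. Origin: centre, at pin ends; z up. 0.2 kg. Seated (either way round) it is 26 mm above lower tray's origin.
- radio: YELLOW handheld radio lying face up: body 100 x 54 x 32 mm (x, y, z), black stub antenna (14 mm thick, 50 mm long) at its +x end, 150 mm over all. Origin: underside, on the body's centre line, midway along the 150 mm: body from x = -75 to +25 mm (grip it across the 54 mm at x = -25), antenna +25 to +75. z up. 0.24 kg. 
- battery: YELLOW-banded black battery pack, 75 x 40 x 24 mm (x, y, z), three brass contacts near its +x end. Origin: centre of its underside, z up. 0.13 kg. Grip across the 40 mm. 
- hex_set: YELLOW set: steel hex keys in a plastic holder, lying flat. Holder 34 x 36 x 22 mm (x, y, z), x from -29 to +5 mm; key ends stick out of its +x side to x = +29 mm, 58 mm over all. Origin: underside, midway along the 58 mm, z up. 0.09 kg. Grip the holder across its 36 mm (y) at x = -12 mm. 
- red_radio: RED (stays) handheld radio lying face up: body 100 x 54 x 32 mm (x, y, z), black stub antenna (14 mm thick, 50 mm long) at its +x end, 150 mm over all. Origin: underside, on the body's centre line, midway along the 150 mm: body from x = -75 to +25 mm (grip it across the 54 mm at x = -25), antenna +25 to +75. z up. 0.24 kg. 
- red_battery: RED-banded (stays) black battery pack, 75 x 40 x 24 mm (x, y, z), three brass contacts near its +x end. Origin: centre of its underside, z up. 0.13 kg. Grip across the 40 mm. 
- red_hex_set: RED set (stays): steel hex keys in a plastic holder, lying flat. Holder 34 x 36 x 22 mm (x, y, z), x from -29 to +5 mm; key ends stick out of its +x side to x = +29 mm, 58 mm over all. Origin: underside, midway along the 58 mm, z up. 0.09 kg. Grip the holder across its 36 mm (y) at x = -12 mm. 

How it is judged:
By the outcome, as a careful person would: the job done as asked, in the order asked, and still so for the second after the job is handed in, with the robot touching nothing.
It also fails if it takes over 128 s, if anything falls off the work surface, if the arm or the gripper's body presses on something with over 40 N, if the wrist force passes 120 N, or if a joint passes its speed limit or range.

ROBOT

A 6-joint arm with a two-finger parallel gripper is mounted at the origin on the work surface. World frame = base frame: x ahead of the robot, y to its left, z up, the work surface at z = 0. Lengths are in mm, angles in rad, forces in N, time in s.
With the tool pointing down it reaches from about 400 to 925 mm from the base axis. Payload 12.5 kg.
Tool frame: the origin (TCP) lies between the finger pads; the fingertips stand 19 mm ahead of it and the grasp point (between the pads) is the TCP (env.tips_ahead is the distance from the TCP to the fingertips, in mm); z points along the fingers, y is the line along which they close (so a half turn about z gives the same grasp; the last joint's range is limited). The gripper opens to 95 mm and grips with 3 to 60 N. Pads are 20 mm wide; open, the fingers measure 119 mm over their backs; the gripper's body (75 mm by 180 mm) begins 59 mm behind the grasp point.
Start: joints at [-1.451, 0.491, 1.559, -0, 1.092, -0.106], TCP at [139.951, -609.146, 233.661] pointing down, gripper open.
Joint ranges: [-3.1, 3.1], [-0.84, 2.19], [0.05, 2.79], [-1.13, 4.28], [0.06, 2.93], [-2.69, 2.69]. Speed limits (rad/s): [2.22, 2.22, 2.79, 3.14, 3.14, 3.14].

INTERFACE

Orientations are given as [roll, pitch, yaw] about the fixed x, y, z axes, in that order (R = Rz(yaw) Ry(pitch) Rx(roll)).
In Python, from cell import env gives the robot as it stands.
- The arm moves only by the shell command python3 -m crank 'ROWS'. ROWS is JSON, a list of rows, each a list of 5 numbers: the shift along the tool's x, y, z in mm, then the turn about the tool's z in degrees, then the finger opening in mm, from 0 to 95.1. In form: [[dx, dy, dz, yaw, grip], ...]. A call has 1 to 10 rows; each row is the pose to reach, as a shift and turn from the pose commanded when the call began, along the tool's axes at that moment; what a row does not reach only later rows make up. A row lasts 1/12 s, in which the tool goes at most 41.7 mm and 7.16 degrees, less where a joint would pass 70% of its speed; a pose out of reach is approached as far as the arm can. A call with a gripper value outside its range is refused whole. The fingers move at their own pace and stop on an object; the grip force is fixed at half the most. Time passes only in rows, so rows that repeat a pose let the fingers close. It gives the time, the measured TCP pose, the force, the opening and the grip force at its end, in the units of the state.
- env.state(): the state, without advancing time (a new reading comes with each control period).
- env.read_camera(name): name is "side" or "top" or "wrist"; returns a dict with "img" (384x512x3 uint8, blue, green, red), "K" (3x3 intrinsics, pixels), "pose" (4x4, takes a point from camera to world coordinates). Camera axes: x right, y down, z forward; pixel columns grow to the right and rows downward; lengths in mm; the calibration is good to about 2 mm. A picture is of the moment at which its call begins. There is no depth.
- env.job_done(): hands the job in; it is judged then, once.
The state is a dict: "t": time; "joints": joint angles; "qvel": joint speeds; "tau": joint torques, N m; "eef_pos": TCP position; "tcp_rot": TCP orientation; "ft_force": force on the tool from outside, world axes, zero at the start; "moment": the same for the moment, N m; "opening": opening from 0.0 (shut) to 1.0 (fully open); "grip_force": force on a finger pad.
Only numpy, scipy, OpenCV 4.12 (cv2) and the standard library are available. Lean on these libraries where they do the work, as an engineer would, in place of code of your own. Each camera call takes 0.05 s, during which the arm holds its last target. There are 200 camera calls.

## Working session

There is one attempt and no reset: what is moved stays moved. The work goes in short steps, Python scripts to look and compute and a shell command to move; the robot and the scene stay as the last step left them, time stands still between calls to the robot, and variables do not carry over. Pictures are saved under pics/ and viewed, at most 17 in all, crops included, and the job is handed in when it is done.

```bash
ls; mkdir -p pics; python3 - <<'E'
from cell import env
import cv2,numpy as np
np.set_printoptions(precision=3,suppress=True)
for n in ("top","side"):
    c=env.read_camera(n); cv2.imwrite(f"pics/{n}0.png",c["img"]); np.savez(f"{n}0.npz",**c)
    print(n,c["K"],c["pose"])
print(env.state())
E
```

```text
pics
top [[385.119   0.    257.43 ]
 [  0.    385.119 193.999]
 [  0.      0.      1.   ]] [[  -0.007   -0.998    0.067  450.771]
 [  -1.       0.005   -0.022  -22.233]
 [   0.021   -0.068   -0.997 1073.341]
 [   0.       0.       0.       1.   ]]
side [[419.907   0.    251.457]
 [  0.    419.907 193.075]
 [  0.      0.      1.   ]] [[ -0.998  -0.029   0.054 446.848]
 [ -0.059   0.722  -0.689 671.572]
 [ -0.019  -0.691  -0.722 793.855]
 [  0.      0.      0.      1.   ]]
{'t': 0.1, 'joints': array([-1.451,  0.492,  1.559, -0.   ,  1.092, -0.106]), 'qvel': array([ 0.002, -0.001, -0.002, -0.002, -0.   ,  0.001]), 'tau': array([  0.002, -61.363, -25.86 ,   0.069,   0.047,  -0.   ]), 'eef_pos': array([ 139.917, -608.957,  233.13 ]), 'tcp_rot': array([-3.141, -0.   ,  0.226]), 'ft_force': array([ 0.234, -0.876, -1.016]), 'moment': array([ 0.031,  0.011, -0.023]), 'grip_force': 0.0, 'opening': 0.9998173918886497}
```

View pics/top0.png

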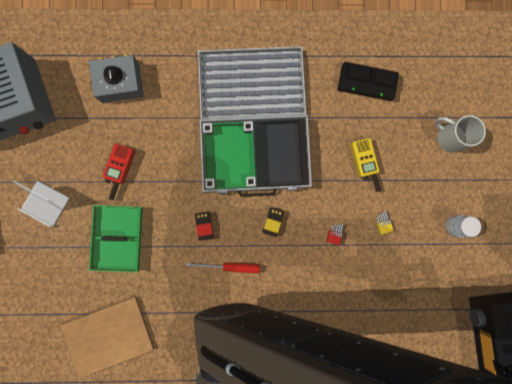

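View pics/side0.png

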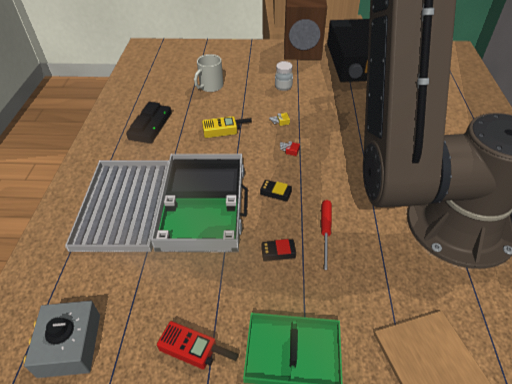

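The top view shows the case at about (255,155), with the green tray on the left (+y) and the bay on the right. The yellow radio is at (367,160), yellow battery (273,221), yellow hex set (385,223), upper tray (116,238). The red items are at (118,165), (204,226) and (336,234). The side view agrees.

```bash
cat > h.py <<'E'
from cell import env
import cv2,numpy as np
np.set_printoptions(precision=1,suppress=True)
def ray(c,px,z):
    px=np.atleast_2d(np.asarray(px,float)); P=c["pose"]
    d=np.c_[px,np.ones(len(px))]@np.linalg.inv(c["K"]).T@P[:3,:3].T
    o=P[:3,3]; return (o+d*((z-o[2])/d[:,2])[:,None])[:,:2]
def proj(c,p):
    P=c["pose"]; q=(np.asarray(p,float)-P[:3,3])@P[:3,:3]@c["K"].T
    return q[...,:2]/q[...,2:]
def mask(img,col):
    h=cv2.cvtColor(img,cv2.COLOR_BGR2HSV)
    lo,hi={"yellow":((22,150,90),(34,255,255)),"green":((50,120,40),(80,255,255)),"white":((0,0,190),(180,30,255)),
      "dark":((0,0,0),(180,255,60))}[col]
    return cv2.inRange(h,lo,hi)
def blobs(m,amin=30):
    cs,_=cv2.findContours(m,cv2.RETR_EXTERNAL,cv2.CHAIN_APPROX_NONE)
    return [k[:,0,:] for k in cs if cv2.contourArea(k)>amin]
def rect(c,k,z):
    w=ray(c,k,z).astype(np.float32); (x,y),(a,b),t=cv2.minAreaRect(w)
    if a<b: a,b,t=b,a,t+90
    return np.array([x,y,a,b,(t+90)%180-90])
def go(x,y,z,yaw):
    """rows for the tool at world x,y,z with tool-x at world yaw (deg), from commanded~measured pose"""
    s=env.state(); p=s["eef_pos"]; w=s["tcp_rot"][2]; d=np.array([x,y,z])-p
    dy=-(yaw-np.degrees(w)); dy=(dy+90)%180-90
    print("rows",np.array([np.cos(w)*d[0]+np.sin(w)*d[1],np.sin(w)*d[0]-np.cos(w)*d[1],-d[2],dy]),"j6",np.degrees(s["joints"][5]))
E
python3 - <<'E'
from h import *
c=dict(np.load("top0.npz"))
for col,z,a in (("yellow",25,20),("green",20,200),("white",40,15)):
    for k in blobs(mask(c["img"],col),a): print(col,k.mean(0),rect(c,k,z))
big=cv2.resize(c["img"][100:290,80:480],None,fx=2,fy=2,interpolation=cv2.INTER_CUBIC); cv2.imwrite("pics/crop.png",big)
E
```

```text
yellow [384.2 228.2] [ 425.1 -391.4   41.3   29.7   88.2]
yellow [272.  225.1] [436.7 -83.8  41.2  31.7  71.2]
yellow [364.5 157.2] [ 621.9 -341.1  101.5   61.2   13.9]
green [116.7 237.6] [404.6 335.4 171.1 122.8  -2.4]
green [229.  155.7] [631.3  32.  181.3 134.9   2.8]
white [470.8 226.2] [ 430.1 -621.5   49.2   49.    43.9]
white [ 38.2 192.5] [525.3 536.8  50.2  21.1  36.2]
```

View pics/crop.png

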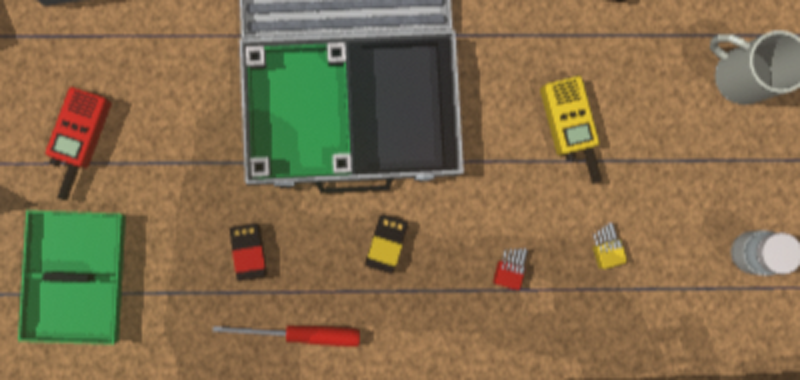

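The crop shows the radio's antenna pointing image-down (world yaw about 194°). The battery contacts point up (yaw about -13°), and the hex keys point up. Moving above the battery for a wrist look.

```bash
python3 -c "
from h import *
go(440,-86,233,-13)"
```

```text
rows [ 409.6 -442.5    0.1   25.9] j6 -6.050914623347473
```

```bash
python3 -m crank '[[205,-221,0,13,95],[410,-442,0,26,95],[410,-442,0,26,95],[410,-442,0,26,95],[410,-442,0,26,95],[410,-442,0,26,95],[410,-442,0,26,95],[410,-442,0,26,95],[410,-442,0,26,95],[410,-442,0,26,95]]'
python3 -m crank '[[0,0,0,0,95],[0,0,0,0,95],[0,0,0,0,95],[0,0,0,0,95],[0,0,0,0,95],[0,0,0,0,95],[0,0,0,0,95],[0,0,0,0,95]]'
python3 - <<'E'
from h import *
print(env.state()["eef_pos"],env.state()["tcp_rot"])
c=env.read_camera("wrist"); np.savez("w1.npz",**c); print(c["K"],c["pose"])
for k in blobs(mask(c["img"],"yellow"),100): print(k.mean(0),len(k),rect(c,k,24))
cv2.imwrite("pics/w1.png",c["img"])
E
```

```text
t: 0.93
eef_pos: [348.1, -246.1, 233.6]
tcp_rot: [3.142, -0.0, -0.228]
ft_force: [0.9, -0.5, 0.4]
opening: 0.996
grip_force: 0.0
t: 1.6
eef_pos: [347.4, -248.5, 233.5]
tcp_rot: [-3.142, 0.0, -0.229]
ft_force: [0.8, -0.2, -0.3]
opening: 0.999
grip_force: 0.0
[ 347.4 -248.5  233.5] [-3.1  0.  -0.2]
[[328.    0.  257.7]
 [  0.  328.  196.1]
 [  0.    0.    1. ]] [[  -0.2   -0.9   -0.3  426.9]
 [  -1.     0.2    0.1 -267.2]
 [   0.     0.3   -1.   384.9]
 [   0.     0.     0.     1. ]]
[ 91.5 128.7] 130 [436.2 -85.   42.4  31.6  71.6]
[375.1  66.7] 162 [ 428.8 -394.5   41.    33.3  -76.6]
```

View pics/w1.png

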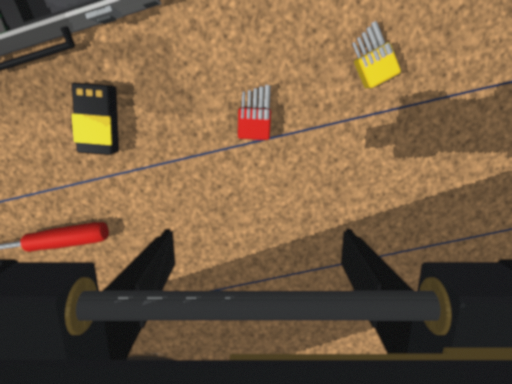

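Battery yellow band is at pixel (91,128), red hex set (255,115), yellow hex set (376,65). I'll move over the battery and measure it there from the band and the contacts.

```bash
python3 -c "
from h import *
go(415,-80,180,-13)"
```

```text
rows [  27.5 -179.3   53.6   -0.1] j6 58.692085778837665
```

```bash
python3 -m crank '[[27,-40,0,0,70],[27,-80,20,0,70],[27,-120,35,0,70],[27,-160,53,0,70],[27,-179,53,0,70],[27,-179,53,0,70],[27,-179,53,0,70],[27,-179,53,0,70]]'
python3 - <<'E'
from h import *
c=env.read_camera("wrist"); np.savez("w2.npz",**c)
print(c["pose"][:3,3])
for k in blobs(mask(c["img"],"yellow"),100): print(k.mean(0),len(k),rect(c,k,24))
m=mask(c["img"],"yellow")|mask(c["img"],"dark")
m[230:]=0
for k in blobs(m,300): print("bat",k.mean(0),len(k),rect(c,k,24),cv2.boxPoints(cv2.minAreaRect(k)).round().tolist())
cv2.imwrite("pics/w2.png",c["img"])
E
```

```text
t: 2.32
eef_pos: [414.7, -80.1, 180.8]
tcp_rot: [3.141, -0.0, -0.227]
ft_force: [1.0, -0.0, 0.2]
opening: 0.742
grip_force: 0.0
[494.1 -98.7 332.2]
[257.1 163.1] 146 [435.9 -85.2  41.6  32.5  72.5]
bat [ 82.9 192.5] 276 [438.1  92.8  71.3  45.8   9.4] [[41.0, 178.0], [71.0, 150.0], [128.0, 212.0], [98.0, 240.0]]
bat [257.9 152.1] 239 [446.8 -88.9  73.1  41.6 -18.2] [[233.0, 187.0], [240.0, 110.0], [283.0, 113.0], [277.0, 190.0]]
bat [193.9  78.5] 263 [525.7 -45.  105.7  17.9 -87.7] [[131.0, 82.0], [245.0, 48.0], [251.0, 69.0], [137.0, 103.0]]
bat [246.3  22.5] 446 [ 549.4 -110.6  146.9   43.1   77. ] [[168.0, 0.0], [344.0, 0.0], [344.0, 56.0], [168.0, 56.0]]
```

View pics/w2.png

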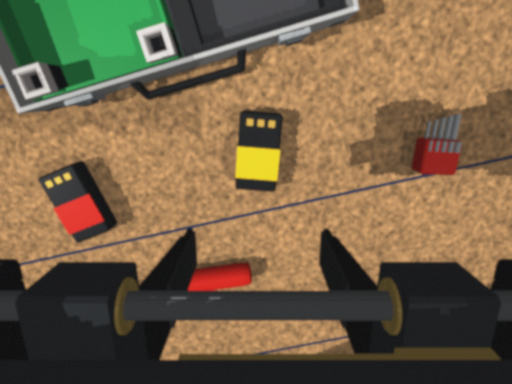

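The battery is upright in view at (257,150), its rect fits 75x40 (446.8,-88.9, yaw -18°). Grasping.

```bash
python3 -c "
from h import *
go(447,-89,22,-18)"
```

```text
rows [ 33.4   0.9 158.9   4.9] j6 83.14546290632663
```

```bash
python3 -m crank '[[33,1,0,5,66],[33,1,40,5,66],[33,1,80,5,66],[33,1,115,5,66],[33,1,140,5,66],[33,1,159,5,66],[33,1,159,5,66],[33,1,159,5,66],[33,1,159,5,0],[33,1,159,5,0]]'
python3 -m crank '[[0,0,0,0,0],[0,0,0,0,0],[0,0,0,0,0],[0,0,0,0,0],[0,0,-40,0,0],[0,0,-80,0,0],[0,0,-120,0,0],[0,0,-150,0,0],[0,0,-150,0,0]]'
python3 - <<'E'
from h import *
# tray from the top picture and wrist picture: dark sockets' white post tops
c=dict(np.load("w2.npz")); h=cv2.cvtColor(c["img"],cv2.COLOR_BGR2HSV)
m=cv2.inRange(h,(0,0,150),(180,40,255))
for k in blobs(m,150): print("w",k.mean(0),rect(c,k,40))
c=dict(np.load("top0.npz")); img=c["img"][100:200,190:320]
h=cv2.cvtColor(c["img"],cv2.COLOR_BGR2HSV); m=cv2.inRange(h,(0,0,165),(180,40,255)); m2=np.zeros_like(m); m2[118:192,198:260]=m[118:192,198:260]
for k in blobs(m2,20): print("t",k.mean(0),rect(c,k,40))
cv2.imwrite("pics/case.png",cv2.resize(c["img"][110:200,190:320],None,fx=6,fy=6,interpolation=cv2.INTER_CUBIC))
E
```

```text
t: 3.2
eef_pos: [446.5, -89.1, 21.9]
tcp_rot: [3.141, -0.001, -0.317]
ft_force: [-0.5, 0.8, -0.9]
opening: 0.606
grip_force: 0.0
t: 3.95
eef_pos: [448.1, -88.6, 176.6]
tcp_rot: [3.141, -0.008, -0.315]
ft_force: [0.3, 0.1, -1.4]
opening: 0.417
grip_force: 30.0
w [30.9 80.1] [550.6  83.4  24.5  24.3   2.8]
w [155.4  42. ] [555.3 -27.5  24.7  24.7 -87.2]
w [173.3  60.7] [539.2 -42.  299.7  37.4  86.7]
```

View pics/case.png

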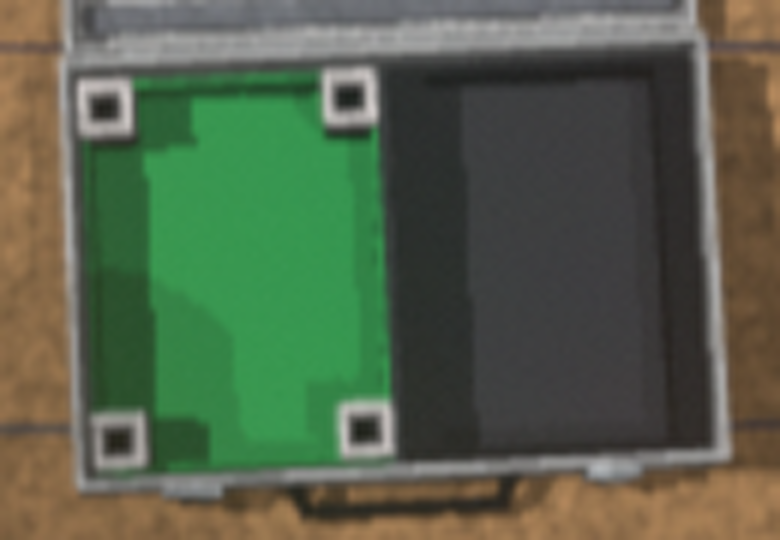

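White posts came out as 24.5 mm squares 111.0 mm apart, which matches the model. So the tray is at (629,31), yaw 2.5°. Placing the battery.

```bash
python3 -c "
from h import *
go(629,31,172,2.5)"
```

```text
rows [ 134.9 -169.7    4.6  -20.5] j6 88.56972673420104
```

```bash
python3 -m crank '[[30,-38,0,-5,0],[60,-76,0,-10,0],[90,-114,0,-15,0],[120,-150,0,-20.5,0],[135,-170,0,-20.5,0],[135,-170,0,-20.5,0],[135,-170,0,-20.5,0],[135,-170,0,-20.5,0]]' && python3 - <<'E'
from h import *
go(629,31,31,2.5)
c=env.read_camera("wrist"); np.savez("w3.npz",**c)
cv2.imwrite("pics/w3.png",c["img"])
h=cv2.cvtColor(c["img"],cv2.COLOR_BGR2HSV)
m=cv2.inRange(h,(0,0,150),(180,40,255))
for k in blobs(m,150): print("w",k.mean(0),rect(c,k,40))
E
```

```text
t: 4.62
eef_pos: [626.6, 31.8, 170.2]
tcp_rot: [-3.142, 0.002, 0.043]
ft_force: [-0.5, 0.4, -1.7]
opening: 0.414
grip_force: 30.0
rows [  2.4   0.9 139.2  -0. ] j6 84.41016076972508
w [489.7 213.4] [ 621.4 -182.8  185.3   53.9  -10.5]
w [325.  101.2] [707.1 -20.5  26.3  24.6 -87.5]
w [190.7 101.4] [702.3  90.   25.4  24.6 -87.5]
w [314.8  55.3] [671.7 -30.7 282.  220.1 -87.5]
```

View pics/w3.png

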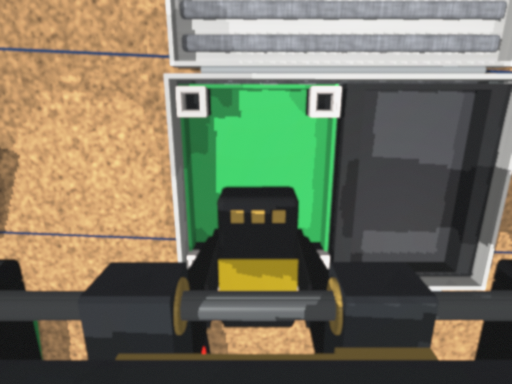

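Battery held squarely; the far posts give tray centre (628.8,31.4), which agrees. Lowering and releasing.

```bash
python3 -m crank '[[2,1,40,0,0],[2,1,80,0,0],[2,1,115,0,0],[2,1,130,0,0],[2,1,137,0,0],[2,1,139,0,0],[2,1,139,0,0],[2,1,139,0,0],[2,1,139,0,52],[2,1,139,0,52]]' && python3 -m crank '[[0,0,0,0,52],[0,0,0,0,52],[0,0,-20,0,52],[0,0,-60,0,60],[0,0,-100,0,70],[0,0,-140,0,80],[0,0,-170,0,95],[0,0,-170,0,95],[0,0,-170,0,95]]'
python3 - <<'E'
from h import *
go(380,330,200,-2.5); go(380,330,200,87.5); print(env.state()["joints"])
c=env.read_camera("wrist"); np.savez("w4.npz",**c)
for k in blobs(mask(c["img"],"yellow"),100): print(k.mean(0),len(k),rect(c,k,32))
# dark pocket polygon check
h=cv2.cvtColor(c["img"],cv2.COLOR_BGR2HSV); print(h[200,350:512:8,2])
E
```

```text
t: 5.5
eef_pos: [630.0, 30.6, 34.0]
tcp_rot: [3.141, -0.002, 0.042]
ft_force: [0.0, 0.6, -0.1]
opening: 0.506
grip_force: 0.0
t: 6.25
eef_pos: [629.9, 30.7, 204.5]
tcp_rot: [3.141, -0.004, 0.043]
ft_force: [-0.1, -1.2, -0.5]
opening: 0.911
grip_force: 0.0
rows [-236.9 -309.6    4.5    4.9] j6 84.35743794862684
rows [-236.9 -309.6    4.5  -85.1] j6 84.35743794862684
[-0.1  0.5  1.6 -0.   1.   1.5]
[258.3 192.4] 133 [618.9  29.3  40.9  32.1 -86.5]
[ 61  83  83  79  60  61  60  61  61  60  43  26  37  42  67  82 113 126
 127 122 123]
```

Battery released; its band sits at the expected spot. Moving over to the upper tray, turning to grip across its x.

```bash
python3 -m crank '[[-24,-31,0,-7,95],[-48,-62,0,-14,95],[-72,-93,0,-21,95],[-96,-124,0,-28,95],[-120,-155,0,-35,95],[-144,-186,0,-42,95],[-168,-217,0,-49,95],[-192,-248,0,-56,95],[-216,-279,0,-63,95],[-232,-300,0,-70,95]]'
python3 -c "
from h import *
go(404,310,200,87.6)"
```

```text
t: 7.13
eef_pos: [382.2, 322.0, 201.1]
tcp_rot: [-3.139, 0.002, 1.271]
ft_force: [0.5, -0.1, -0.4]
opening: 1.0
grip_force: 0.0
rows [ -5.   24.4   1.1 -14.8] j6 49.682281755793795
```

```bash
python3 -m crank '[[-5,24,0,-7,80],[-5,24,0,-15,60],[-5,24,0,-15,60],[-5,24,0,-15,60],[-5,24,0,-15,60],[-5,24,0,-15,60]]'
python3 - <<'E'
from h import *
c=env.read_camera("wrist"); np.savez("w5.npz",**c)
cv2.imwrite("pics/w5.png",c["img"]); print(env.state()["eef_pos"])
for k in blobs(mask(c["img"],"green"),300): print(k.mean(0),len(k),k.min(0),k.max(0),rect(c,k,32))
print(proj(c,[[404.6+a,335.4+b,z] for a,b,z in((0,0,50),(87,63,32),(-87,63,32),(-87,-63,32),(87,-63,32))]))
E
```

```text
t: 7.63
eef_pos: [406.1, 308.3, 202.1]
tcp_rot: [-3.141, 0.001, 1.523]
ft_force: [-0.1, -0.6, 0.5]
opening: 0.657
grip_force: 0.0
[406.2 308.3 202.3]
[255.1 147.7] 601 [162  85] [347 214] [404.9 336.6 172.7 126.4  -2.3]
[[254.5 157.9]
 [345.   82.7]
 [158.3  92.1]
 [174.6 218.4]
 [341.5 210.9]]
```

View pics/w5.png

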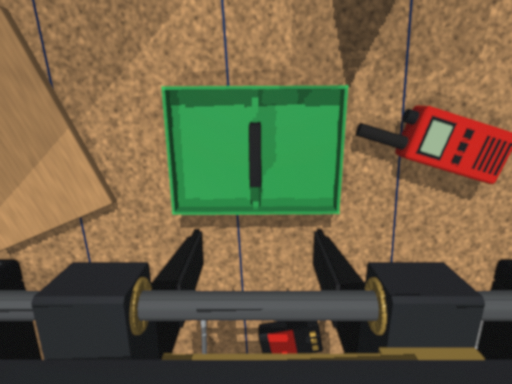

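Tray rim spans (162..347, 85..214), measured 172.7x126.4 mm (real 174x127), centre (404.9,336.6), bar at (255,155). Gripping it.

```bash
python3 -c "
from h import *
go(404.9,336.6,41,87.7)"
```

```text
rows [ 28.2  -2.6 161.3  -0.4] j6 32.49731608954888
```

```bash
python3 -m crank '[[28,-2.6,30,-0.4,50],[28,-2.6,70,-0.4,50],[28,-2.6,105,-0.4,50],[28,-2.6,135,-0.4,50],[28,-2.6,152,-0.4,50],[28,-2.6,160,-0.4,50],[28,-2.6,161,-0.4,50],[28,-2.6,161,-0.4,50],[28,-2.6,161,-0.4,0],[28,-2.6,161,-0.4,0]]'
python3 -m crank '[[0,0,0,0,0],[0,0,0,0,0],[0,0,0,0,0],[0,0,0,0,0],[0,0,-25,0,0],[0,0,-60,0,0],[0,0,-95,0,0],[0,0,-130,0,0],[0,0,-130,0,0],[0,0,-130,0,0]]'
python3 - <<'E'
from h import *
go(628.8,31.4,171,92.5)
c=env.read_camera("wrist"); np.savez("w6.npz",**c)
for k in blobs(mask(c["img"],"green"),300): print(k.mean(0),len(k),k.min(0),k.max(0),rect(c,k,163))
E
```

```text
t: 8.52
eef_pos: [405.5, 336.9, 42.9]
tcp_rot: [3.14, -0.001, 1.533]
ft_force: [-0.3, -0.7, -0.2]
opening: 0.433
grip_force: 0.0
t: 9.35
eef_pos: [405.3, 336.9, 172.9]
tcp_rot: [3.139, -0.002, 1.533]
ft_force: [0.6, 0.1, -3.3]
opening: 0.121
grip_force: 30.0
rows [-296.8  234.9    1.9   -4.7] j6 34.716352191886706
[257.9 330.2] 94 [239 321] [277 338] [403.9 288.   22.4  11.8  -2.3]
[257.7 200.8] 1076 [ 88 128] [427 290] [406.8 359.1 165.9  89.4  -2.3]
```

```bash
python3 -m crank '[[-30,24,0,-0.5,0],[-60,48,0,-1,0],[-90,72,0,-1.5,0],[-120,96,0,-2,0],[-150,120,0,-2.5,0],[-180,144,0,-3,0],[-210,168,0,-3.5,0],[-240,192,0,-4,0],[-270,216,0,-4.5,0],[-297,235,0,-4.7,0]]'
python3 -m crank '[[0,0,0,0,0],[0,0,0,0,0],[0,0,0,0,0],[0,0,0,0,0]]'
python3 - <<'E'
from h import *
go(628.8,31.4,110,92.5)
c=env.read_camera("wrist"); np.savez("w7.npz",**c)
s=env.read_camera("side"); np.savez("s7.npz",**s)
cv2.imwrite("pics/w7.png",np.hstack([cv2.resize(c["img"],(400,300)),cv2.resize(s["img"][100:292,90:346],(400,300))]))
for k in blobs(mask(c["img"],"green"),300): print(k.mean(0),len(k),k.min(0),k.max(0),rect(c,k,160))
E
```

```text
t: 10.23
eef_pos: [629.2, 28.8, 169.0]
tcp_rot: [-3.138, -0.0, 1.615]
ft_force: [-0.2, 0.1, -2.1]
opening: 0.128
grip_force: 30.0
t: 10.57
eef_pos: [627.7, 31.9, 170.5]
tcp_rot: [-3.139, -0.0, 1.616]
ft_force: [0.1, 0.4, -2.0]
opening: 0.121
grip_force: 30.0
rows [-0.6  1.1 60.5  0.1] j6 -5.696124468532992
[257.3 330.7] 97 [238 321] [277 339] [630.  -17.8  23.1  12.6   2.7]
[257.7 196.8] 1103 [ 88 114] [427 290] [626.6  57.2 165.3  96.4   2.7]
```

View pics/w7.png

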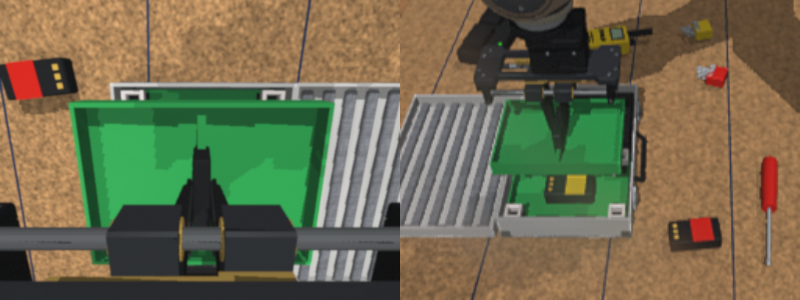

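The wrist half shows the held tray with its far rim at full-image rows 114–130. The side half shows it over the lower tray, with the battery beneath. I'll check tilt using the known 174 mm rim width.

```bash
python3 - <<'E'
from h import *
for f in ("w6","w7"):
    c=dict(np.load(f+".npz")); k=max(blobs(mask(c["img"],"green"),300),key=len)
    a=k[np.argmin(k[:,0]+k[:,1])]; b=k[np.argmin(k[:,1]-k[:,0])]
    Ki=np.linalg.inv(c["K"]); ra=Ki@[*a,1]; rb=Ki@[*b,1]
    d=173.5/np.linalg.norm(ra-rb); P=c["pose"]
    print(f,a,b,[P[:3,:3]@(r*d)+P[:3,3] for r in(ra,rb)])
c=dict(np.load("s7.npz"))
cv2.imwrite("pics/s7.png",cv2.resize(c["img"][150:260,140:260],None,fx=5,fy=5,interpolation=cv2.INTER_CUBIC))
for t in (-.15,0,.15):
    R=cv2.Rodrigues(np.array([t,0,0.]))[0]; Z=cv2.Rodrigues(np.array([0,0,np.radians(2.6)]))[0]
    print(t,(proj(c,[Z@R@np.array([x,y,z])+[627.7,31.9,170.5] for x,y,z in((-87,63,-9),(87,63,-9),(-87,63,-31),(76,55.5,-41),(-76,55.5,-41))])-[140,150])*5)
E
```

```text
w6 [ 89 132] [427 133] [array([321.5, 404.3, 153.5]), array([494.8, 397.2, 154.1])]
w7 [ 90 131] [427 133] [array([538.7,  92.5, 150.7]), array([712.1,  99.4, 150.6])]
-0.15 [[449.9 263.8]
 [ 32.7 265. ]
 [453.2 292.7]
 [ 77.5 291.8]
 [429.7 290.8]]
0 [[448.4 252.2]
 [ 27.2 253.5]
 [451.4 287.9]
 [ 71.4 291.4]
 [427.7 290.4]]
0.15 [[447.  237.5]
 [ 22.3 238.8]
 [449.6 279.2]
 [ 65.2 287.3]
 [425.6 286.4]]
```

View pics/s7.png

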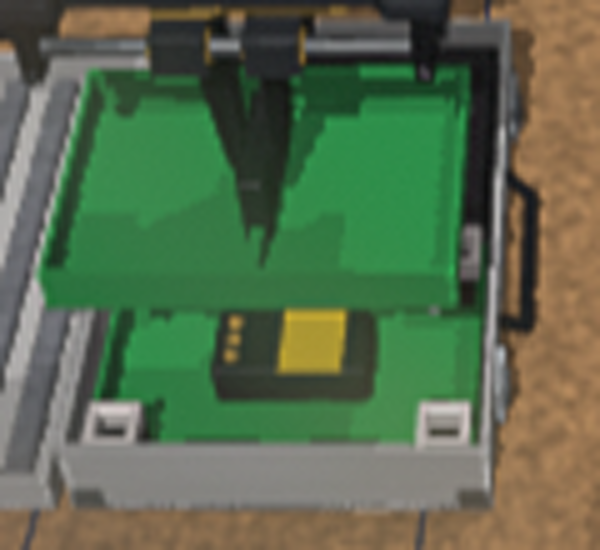

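```bash
python3 - <<'E'
from h import *
c=dict(np.load("s7.npz")); w=dict(np.load("w7.npz"))
Z=cv2.Rodrigues(np.array([0,0,np.radians(2.6)]))[0]
for t,dz in ((0,0),(-.17,0),(0,-10),(-.08,-6)):
    R=cv2.Rodrigues(np.array([t,0,0.]))[0]
    p=[Z@R@np.array([x,y,z])+[627.7,31.9,170.5+dz] for x,y,z in((-87,63,-9),(87,63,-9),(-87,-63,-9),(87,-63,-9),(-76,55.5,-41),(-87,63,-31))]
    print(t,dz,((proj(c,p)-[140,150])*5).round().tolist(),proj(w,p[:2]).round().tolist())
E
```

```text
0 0 [[448.0, 252.0], [27.0, 253.0], [462.0, 47.0], [79.0, 49.0], [428.0, 290.0], [451.0, 288.0]] [[78.0, 137.0], [437.0, 137.0]]
-0.17 0 [[450.0, 265.0], [33.0, 266.0], [461.0, 28.0], [75.0, 31.0], [430.0, 291.0], [453.0, 293.0]] [[89.0, 139.0], [426.0, 139.0]]
0 -10 [[450.0, 269.0], [32.0, 270.0], [463.0, 64.0], [83.0, 66.0], [429.0, 306.0], [453.0, 304.0]] [[88.0, 134.0], [427.0, 134.0]]
-0.08 -6 [[450.0, 269.0], [33.0, 270.0], [462.0, 48.0], [80.0, 50.0], [430.0, 300.0], [453.0, 300.0]] [[89.0, 136.0], [426.0, 136.0]]
```

Both views fit a level tray hanging 10 mm lower in the grip (TCP 51 mm above the pin ends), centred at about (627.7,33). Lowering it with a small correction, in stages, watching force.

```bash
python3 -m crank '[[-1.6,1.1,30,0,0],[-1.6,1.1,55,0,0],[-1.6,1.1,68,0,0],[-1.6,1.1,74,0,0],[-1.6,1.1,78,0,0],[-1.6,1.1,82,0,0],[-1.6,1.1,84,0,0],[-1.6,1.1,85,0,0],[-1.6,1.1,85,0,0],[-1.6,1.1,85,0,0]]'
python3 - <<'E'
from h import *
go(628.8,31.4,81,92.5)
c=env.read_camera("wrist"); np.savez("w8.npz",**c)
k=max(blobs(mask(c["img"],"green"),300),key=len)
a=k[np.argmin(k[:,0]+k[:,1])]; b=k[np.argmin(k[:,1]-k[:,0])]
Ki=np.linalg.inv(c["K"]); ra=Ki@[*a,1]; rb=Ki@[*b,1]
d=173.5/np.linalg.norm(ra-rb); P=c["pose"]
print(a,b,[P[:3,:3]@(r*d)+P[:3,3] for r in(ra,rb)])
E
```

```text
t: 11.5
eef_pos: [630.0, 29.4, 87.1]
tcp_rot: [3.141, 0.0, 1.615]
ft_force: [0.0, 0.4, -1.9]
opening: 0.122
grip_force: 30.0
rows [ 2.  -1.1  6.1  0. ] j6 -5.853943622228838
[ 89 132] [428 132] [array([541.1,  89.7,  68.2]), array([714.4,  97.4,  68.4])]
```

No contact, and the pins should be about 4 mm into the sockets. Small correction, then down.

```bash
python3 -m crank '[[0.8,-1.2,1,0,0],[0.8,-1.2,3,0,0],[0.8,-1.2,5,0,0],[0.8,-1.2,6,0,0],[0.8,-1.2,7,0,0],[0.8,-1.2,8,0,0],[0.8,-1.2,8,0,0],[0.8,-1.2,8,0,0]]'
python3 - <<'E'
from h import *
print(env.state()["moment"])
E
```

```text
t: 12.22
eef_pos: [628.4, 30.2, 80.5]
tcp_rot: [3.141, 0.0, 1.615]
ft_force: [-9.1, 0.1, 18.6]
opening: 0.129
grip_force: 30.0
[-0.1  1.4 -0. ]
```

```bash
python3 -m crank '[[0,0,-1,0,0],[0,0,-1,0,30],[0,0,-1,0,40],[0,0,-1,0,40],[0,0,-30,0,40],[0,0,-70,0,40],[0,0,-110,0,60],[0,0,-140,0,80],[0,0,-140,0,80],[0,0,-140,0,80]]'
python3 - <<'E'
from h import *
c=env.read_camera("wrist"); s=env.read_camera("side")
k=max(blobs(mask(c["img"],"green"),300),key=len); print(rect(c,k,62),k.min(0),k.max(0))
a=k[np.argmin(k[:,0]+k[:,1])]; b=k[np.argmin(k[:,1]-k[:,0])]
e=k[np.argmax(k[:,1]-k[:,0])]; f=k[np.argmax(k[:,0]+k[:,1])]
print(a,b,e,f,ray(c,[a,b,e,f],62))
cv2.imwrite("pics/w9.png",np.hstack([cv2.resize(c["img"],(400,300)),cv2.resize(s["img"][130:260,130:270],(323,300),interpolation=cv2.INTER_CUBIC)]))
E
```

```text
t: 13.05
eef_pos: [629.0, 30.2, 220.0]
tcp_rot: [3.138, 0.0, 1.615]
ft_force: [0.0, -0.2, -0.0]
opening: 0.646
grip_force: 0.0
[628.6  33.4 174.3 133.6   2.5] [162 110] [351 244]
[163 116] [351 116] [172 241] [340 243] [[540.1  91. ]
 [712.4  98.7]
 [544.5 -33.7]
 [717.2 -28.6]]
```

View pics/w9.png

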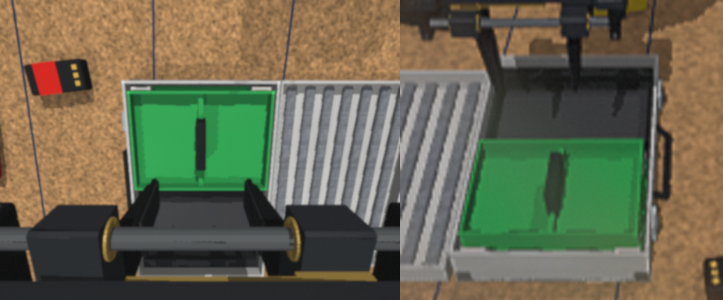

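The tray is seated: the wrist view has its rim inside the lower tray's walls, with size right for z=62, and the side view shows it level and low. Next, the yellow radio.

```bash
python3 -c "
from h import *
go(595,-340,200,14)"
```

```text
rows [-368.4  -49.4   17.4   78.5] j6 -5.794272265789111
```

```bash
python3 -m crank '[[-36,-5,0,7,80],[-72,-10,0,14,95],[-108,-15,0,21,95],[-144,-20,0,28,95],[-180,-25,0,35,95],[-216,-30,0,42,95],[-252,-35,0,49,95],[-288,-40,0,56,95],[-324,-45,5,63,95],[-350,-48,10,70,95]]'
python3 -m crank '[[-7,-22,15,8,95],[-7,-22,15,8,95],[-7,-22,15,8,95],[-7,-22,15,8,95]]'
python3 - <<'E'
from h import *
s=env.state(); print(s["eef_pos"],s["tcp_rot"])
c=env.read_camera("wrist"); np.savez("w10.npz",**c); cv2.imwrite("pics/w10.png",c["img"])
for k in blobs(mask(c["img"],"yellow"),300): print(k.mean(0),len(k),k.min(0),k.max(0),rect(c,k,32),cv2.boxPoints(cv2.minAreaRect(k)).round().tolist())
E
```

```text
t: 13.98
eef_pos: [595.0, -324.4, 206.5]
tcp_rot: [-3.14, 0.002, 0.386]
ft_force: [0.0, -0.5, -0.1]
opening: 0.998
grip_force: 0.0
t: 14.32
eef_pos: [581.6, -303.8, 193.2]
tcp_rot: [-3.141, 0.0, 0.257]
ft_force: [0.5, -0.7, -0.3]
opening: 1.002
grip_force: 0.0
[ 581.6 -303.8  193.2] [-3.1  0.   0.3]
[301.4 327.7] 86 [286 320] [317 335] [ 432.2 -394.7   35.3   20.1  -75.3] [[286.0, 320.0], [317.0, 320.0], [317.0, 335.0], [286.0, 335.0]]
[308.2 151.5] 306 [278 100] [340 204] [ 622.  -343.4  100.1   55.4   13.5] [[277.0, 204.0], [281.0, 99.0], [341.0, 102.0], [336.0, 206.0]]
```

View pics/w10.png

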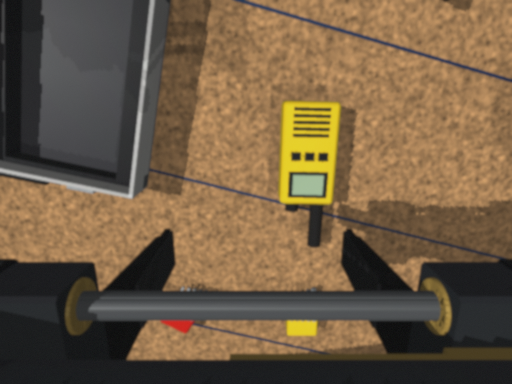

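The radio is upright at (308,152), rect 100.1x55.4 mm at (622,-343.4), yaw 13.5°, matching the model. Grasping.

```bash
python3 -c "
from h import *
go(622,-343.4,23,13.5)"
```

```text
rows [ 28.7  48.5 170.7   1.2] j6 41.938593116358575
```

```bash
python3 -m crank '[[15,24,20,1.2,90],[28.7,48.5,50,1.2,85],[28.7,48.5,88,1.2,85],[28.7,48.5,125,1.2,85],[28.7,48.5,150,1.2,85],[28.7,48.5,165,1.2,85],[28.7,48.5,170.5,1.2,85],[28.7,48.5,170.5,1.2,85],[28.7,48.5,170.5,1.2,0],[28.7,48.5,170.5,1.2,0]]'
python3 -m crank '[[0,0,0,0,0],[0,0,0,0,0],[0,0,0,0,0],[0,0,0,0,0],[0,0,-30,0,0],[0,0,-70,0,0],[0,0,-110,0,0],[0,0,-150,0,0],[0,0,-150,0,0]]'
python3 - <<'E'
from h import *
go(595,-110,173,2.5)
c=dict(np.load("w4.npz")); g=cv2.cvtColor(c["img"],cv2.COLOR_BGR2GRAY)
# pocket floor edges in the picture taken over the tray
m=cv2.inRange(g,50,95); m[:,:320]=0
for k in blobs(m,800): print(k.min(0),k.max(0),rect(c,k,10))
E
```

```text
t: 15.2
eef_pos: [622.1, -344.2, 25.3]
tcp_rot: [3.139, -0.002, 0.233]
ft_force: [-0.1, 0.6, 0.7]
opening: 0.804
grip_force: 0.0
t: 15.95
eef_pos: [623.3, -345.1, 181.8]
tcp_rot: [3.133, -0.008, 0.233]
ft_force: [0.3, -1.1, -1.1]
opening: 0.567
grip_force: 30.0
rows [  26.7 -235.3    8.8   10.8] j6 42.380193956068815
[320  87] [511 359] [ 564.1 -167.8  347.4  246.5    5.5]
```

```bash
python3 -m crank '[[20,-38,0,2,0],[40,-76,0,4,0],[60,-114,0,6,0],[75,-152,0,8,0],[85,-190,0,10,0],[91,-225,0,10.8,0],[91,-225,0,10.8,0],[91,-225,0,10.8,0],[91,-225,0,10.8,0]]'
python3 - <<'E'
from h import *
go(660,-106.5,173,2.5)
c=env.read_camera("wrist"); np.savez("w11.npz",**c); cv2.imwrite("pics/w11.png",c["img"])
E
```

```text
t: 16.7
eef_pos: [657.7, -103.8, 172.7]
tcp_rot: [3.141, 0.001, 0.045]
ft_force: [-0.4, -0.4, -2.8]
opening: 0.567
grip_force: 30.0
rows [ 2.2  2.8 -0.3  0.1] j6 72.7857308929237
```

View pics/w11.png

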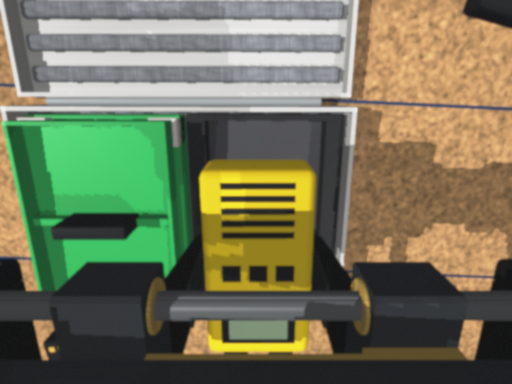

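Radio is held straight over the bay. The case's far rim corners are at about (2,107) and (357,107), and the pocket's far edge spans columns ~205–330 at row ~120.

```bash
python3 - <<'E'
from h import *
c=dict(np.load("w11.npz")); g=cv2.cvtColor(c["img"],cv2.COLOR_BGR2GRAY)
print("rim",ray(c,[[2,107],[357,107],[350,160]],45))
for r in (130,140,150): print(r,g[r,180:360:3])
print(g[100:150,260])
print("foam",ray(c,[[205,122],[330,122]],32)); print(ray(c,[[228,122],[322,122]],10))
for b in (-105,-110):
  Z=cv2.Rodrigues(np.array([0,0,np.radians(2.5)]))[0]
  print(b,proj(c,[Z@[x,y,0]+np.array([635,b,z]) for x,y,z in((86,53,32),(86,-53,32),(86,53,10),(86,-53,10),(60,53,10),(60,-53,10))]).round().tolist())
E
```

```text
rim [[ 722.4  108.6]
 [ 735.6 -182.5]
 [ 691.5 -182.3]]
130 [ 73  34  50  34  34  35  35  41  47  30  48  48  54  57  58  57  77  86
  85  86  86  86  86  85  86  85  85  85  85  85  85  85  84  85  85  85
  85  85  84  84  85  84  85  84  75  72  73  55  41  58  58  59  58  56
  52 103 154 206 216 108]
140 [ 87  38  59  35  35  34  35  35  34  28  47  47  53  57  57  57  77  85
  84  85  85  84  85  85  85  85  85  84  85  85  83  84  84  85  85  86
  84  85  83  84  85  85  85  82  73  71  72  47  43  58  57  58  58  50
  57 134 159 220 192 112]
150 [ 73  57  57  37  34  33  35  35  35  28  43  48  56  57  57  57  75  84
  85  83  83  84  85  84  85  84  85  84  84  84  85  84  84  84  83  83
  85  85  85  85  85  85  85  78  71  73  70  42  47  58  59  59  57  40
  59  86  99 150 122 112]
[177 179 173 163 149 140 159 199 222 228 222 191 128  70  52  56  58  59
  60  64  73  82  85  86  86  87  87  85  86  85  85  85  85  86  85  85
  85  85  84  86  85  84  84  84  84  85  84  84  83  84]
foam [[ 716.9  -55.8]
 [ 721.8 -164.5]]
[[ 716.2  -73.9]
 [ 720.1 -161.9]]
-105 [[196.0, 120.0], [318.0, 120.0], [201.0, 118.0], [314.0, 118.0], [202.0, 146.0], [313.0, 146.0]]
-110 [[202.0, 120.0], [324.0, 120.0], [206.0, 118.0], [320.0, 118.0], [207.0, 146.0], [318.0, 146.0]]
```

```bash
python3 -c "
from h import *
go(659.6,-110,35,2.5)"
```

```text
rows [  1.6   5.5 137.7   0. ] j6 72.78981424331566
```

```bash
python3 -m crank '[[1.6,5.5,30,0,0],[1.6,5.5,65,0,0],[1.6,5.5,100,0,0],[1.6,5.5,120,0,0],[1.6,5.5,130,0,0],[1.6,5.5,135,0,0],[1.6,5.5,137,0,0],[1.6,5.5,137,0,0],[1.6,5.5,137,0,0]]'
```

```text
t: 17.5
eef_pos: [660.3, -109.6, 37.5]
tcp_rot: [3.141, -0.002, 0.044]
ft_force: [0.2, 0.7, -2.6]
opening: 0.563
grip_force: 30.0
```

```bash
python3 -m crank '[[0,0,2,0,0],[0,0,3,0,0],[0,0,3,0,0],[0,0,3,0,0]]'
python3 -m crank '[[0,0,0,0,64],[0,0,0,0,64],[0,0,0,0,64],[0,0,0,0,64],[0,0,-20,0,64],[0,0,-60,0,64],[0,0,-100,0,75],[0,0,-140,0,90],[0,0,-160,0,95],[0,0,-160,0,95]]'
python3 - <<'E'
from h import *
go(400,-370,180,2.5)
c=env.read_camera("wrist"); np.savez("w12.npz",**c)
for k in blobs(mask(c["img"],"yellow"),300): print(k.min(0),k.max(0),rect(c,k,42))
# keys direction / holder of the hex set from w1: holder top z=22
c=dict(np.load("w1.npz")); 
for k in blobs(mask(c["img"],"yellow"),100): print(rect(c,k,22),cv2.boxPoints(cv2.minAreaRect(k)).round().tolist())
print(ray(c,[[370,40]],10))
E
```

```text
t: 17.83
eef_pos: [660.0, -109.3, 33.9]
tcp_rot: [3.141, -0.001, 0.044]
ft_force: [-0.6, -0.1, 3.2]
opening: 0.565
grip_force: 30.0
t: 18.67
eef_pos: [661.2, -109.6, 198.7]
tcp_rot: [3.139, -0.008, 0.044]
ft_force: [0.0, 0.3, -1.4]
opening: 0.896
grip_force: 0.0
rows [-272.5  248.6   18.7    0. ] j6 72.41052234719908
[228 133] [285 234] [ 662.1 -109.5  101.2   54.     2.7]
[436.3 -84.   42.7  31.7  71.6] [[69.0, 142.0], [71.0, 113.0], [113.0, 116.0], [111.0, 145.0]]
[ 428.8 -395.2   41.3   33.4  -76.6] [[352.0, 61.0], [390.0, 43.0], [404.0, 73.0], [366.0, 90.0]]
[[ 456.5 -394.9]]
```

The radio lies at (662,-109.5) with the exact top size, at pocket-floor height. On to the hex set (yaw about 13°).

```bash
python3 -m crank '[[-27,26,0,-3,95],[-54,52,0,-6,95],[-81,78,0,-9,95],[-108,104,0,-10.8,95],[-135,130,0,-10.8,95],[-162,156,0,-10.8,95],[-189,182,0,-10.8,95],[-216,208,0,-10.8,95],[-243,234,15,-10.8,95],[-270,260,30,-10.8,95]]'
python3 -m crank '[[0,10,10,0,90],[0,10,10,0,80],[0,10,10,0,70],[0,10,10,0,70],[0,10,10,0,70]]'
python3 - <<'E'
from h import *
print(env.state()["eef_pos"])
c=env.read_camera("wrist"); np.savez("w13.npz",**c); cv2.imwrite("pics/w13.png",c["img"])
for k in blobs(mask(c["img"],"yellow"),100): print(rect(c,k,22),cv2.boxPoints(cv2.minAreaRect(k)).round().tolist())
E
```

```text
t: 19.55
eef_pos: [399.8, -381.7, 162.0]
tcp_rot: [-3.141, 0.0, 0.233]
ft_force: [0.7, -0.0, -0.4]
opening: 1.0
grip_force: 0.0
t: 19.97
eef_pos: [404.6, -389.6, 153.5]
tcp_rot: [3.141, -0.0, 0.234]
ft_force: [-0.1, 0.4, -0.3]
opening: 0.756
grip_force: 0.0
[ 404.6 -389.6  153.5]
[ 430.7 -397.2   36.    35.   -74.8] [[252.0, 147.0], [293.0, 147.0], [293.0, 186.0], [252.0, 186.0]]
```

View pics/w13.png

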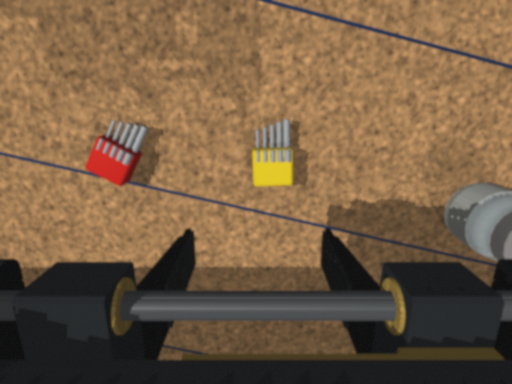

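The yellow hex set is at (272,165) with keys pointing up; the holder measures 36x35 mm at (430.7,-397.2). Grasping.

```bash
python3 -c "
from h import *
go(430.7,-397.2,21,14)"
```

```text
rows [ 23.7  13.4 132.6  -0.6] j6 25.896362701982273
```

```bash
python3 -m crank '[[23.7,13.4,20,-0.6,66],[23.7,13.4,50,-0.6,66],[23.7,13.4,80,-0.6,66],[23.7,13.4,105,-0.6,66],[23.7,13.4,122,-0.6,66],[23.7,13.4,130,-0.6,66],[23.7,13.4,132,-0.6,66],[23.7,13.4,132,-0.6,66],[23.7,13.4,132,-0.6,0],[23.7,13.4,132,-0.6,0]]'
python3 -m crank '[[0,0,0,0,0],[0,0,0,0,0],[0,0,0,0,0],[0,0,0,0,0],[0,0,-30,0,0],[0,0,-70,0,0],[0,0,-110,0,0],[0,0,-150,0,0],[0,0,-150,0,0]]'
python3 - <<'E'
from h import *
go(571.9,28.9,170,2.5)
E
```

```text
t: 20.85
eef_pos: [430.4, -398.6, 22.5]
tcp_rot: [3.14, -0.001, 0.243]
ft_force: [0.7, -1.4, 0.1]
opening: 0.607
grip_force: 0.0
t: 21.6
eef_pos: [431.6, -400.1, 178.4]
tcp_rot: [3.132, -0.005, 0.243]
ft_force: [1.0, -0.3, -0.6]
opening: 0.376
grip_force: 30.0
rows [ 239.6 -382.5    8.4   11.4] j6 26.800208084632942
```

```bash
python3 -m crank '[[22,-34,0,2,0],[44,-68,0,4,0],[66,-102,0,6,0],[88,-136,0,8,0],[110,-170,0,10,0],[132,-204,0,11.4,0],[154,-238,0,11.4,0],[176,-272,0,11.4,0],[198,-306,0,11.4,0],[220,-340,0,11.4,0]]'
python3 -m crank '[[10,-20,0,0,0],[10,-39,0,0,0],[10,-39,0,0,0],[10,-39,0,0,0],[10,-39,0,0,0]]'
python3 - <<'E'
from h import *
go(571.9,28.9,67,2.5)
c=env.read_camera("wrist"); np.savez("w14.npz",**c)
for k in blobs(mask(c["img"],"yellow"),100): print(k.mean(0),rect(c,k,170))
k=max(blobs(mask(c["img"],"green"),300),key=len); print(rect(c,k,62))
E
```

```text
t: 22.43
eef_pos: [561.7, -13.2, 171.0]
tcp_rot: [3.141, 0.0, 0.044]
ft_force: [-0.2, 0.1, -0.7]
opening: 0.376
grip_force: 30.0
t: 22.85
eef_pos: [569.6, 23.6, 170.9]
tcp_rot: [3.141, 0.0, 0.044]
ft_force: [-0.3, -0.3, -0.8]
opening: 0.378
grip_force: 30.0
rows [  2.5  -5.2 103.9   0. ] j6 83.21813284735586
[256.7 254.8] [572.8  23.2  38.6  35.8   2.5]
[420.  89.] [655.9 -44.3  53.7  34.2   2.7]
[629.   30.6 172.9 128.5   2.5]
```

Held holder is centred on the TCP and the tray is still at (629,31). Lowering.

```bash
python3 -m crank '[[2.5,-5.2,30,0,0],[2.5,-5.2,60,0,0],[2.5,-5.2,85,0,0],[2.5,-5.2,97,0,0],[2.5,-5.2,102,0,0],[2.5,-5.2,104,0,0],[2.5,-5.2,105,0,0],[2.5,-5.2,105.5,0,0],[2.5,-5.2,105.5,0,0],[2.5,-5.2,105.5,0,0]]'
```

```text
t: 23.73
eef_pos: [572.4, 29.4, 66.4]
tcp_rot: [3.141, -0.001, 0.044]
ft_force: [0.2, 0.3, -0.9]
opening: 0.374
grip_force: 30.0
```

```bash
python3 -m crank '[[0,0,1,0,0],[0,0,1.5,0,0],[0,0,1.5,0,0],[0,0,1.5,0,0]]'
python3 -m crank '[[0,0,0,0,56],[0,0,0,0,56],[0,0,0,0,56],[0,0,0,0,56],[0,0,-20,0,56],[0,0,-60,0,56],[0,0,-100,0,56],[0,0,-140,0,56],[0,0,-140,0,56]]'
python3 -m crank '[[-35,0,0,0,56],[-70,0,0,0,56],[-105,0,0,0,56],[-120,0,0,0,56],[-120,0,0,0,56],[-120,0,0,0,56]]'
python3 - <<'E'
from h import *
c=env.read_camera("wrist"); s=env.read_camera("side")
for k in blobs(mask(c["img"],"yellow"),100): print(k.mean(0),rect(c,k,66))
cv2.imwrite("pics/fin.png",np.hstack([cv2.resize(c["img"],(400,300)),cv2.resize(s["img"][100:292,90:346],(400,300),interpolation=cv2.INTER_CUBIC)]))
E
```

```text
t: 24.07
eef_pos: [572.4, 29.5, 65.5]
tcp_rot: [3.141, -0.002, 0.045]
ft_force: [-2.6, -1.5, 11.7]
opening: 0.378
grip_force: 30.0
t: 24.82
eef_pos: [574.5, 29.5, 211.2]
tcp_rot: [3.14, -0.011, 0.044]
ft_force: [0.3, -0.2, -0.2]
opening: 0.586
grip_force: 0.0
t: 25.32
eef_pos: [452.5, 24.1, 204.4]
tcp_rot: [3.141, -0.001, 0.044]
ft_force: [0.2, 0.4, -0.6]
opening: 0.593
grip_force: 0.0
[256.1  45.7] [571.4  29.   35.5  33.7 -87.5]
[417.3   7.6] [606.7 -96.5  57.5  12.7 -87.5]
```

View pics/fin.png

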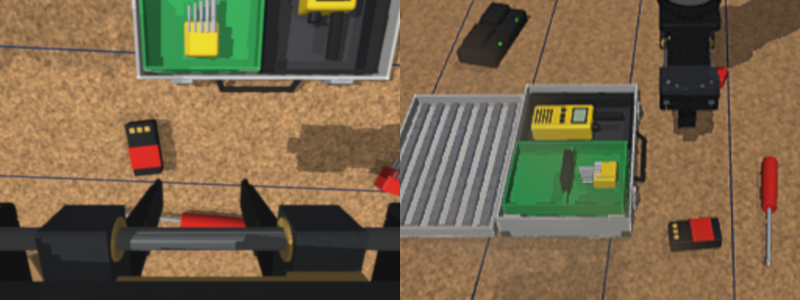

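The hex set lies flat in the upper tray at wrist (200,40) and the radio face up in its pocket. The tray is seated, the arm is clear, and the red battery and hex set in view are untouched. Handing in.

```bash
python3 -c "
from cell import env
print(env.job_done())"
```

```text
the job is handed in; nothing more can be done
None
```

The yellow kit is packed and the job handed in at about 25 s: battery in the lower tray, upper tray seated over it, hex key set in the upper tray, radio face up in the foam bay, and the red items left alone; no verdict came back.

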